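Lock the network enclosure with the loose square key

ROBOT

A 6-joint arm with a two-finger parallel gripper is mounted at the origin on the work surface. World frame = base frame: x ahead of the robot, y to its left, z up, the work surface at z = 0. Lengths are in m, angles in degrees, forces in N, time in s.
With the tool pointing down it reaches from about 0.25 to 0.725 m from the base axis. Payload 9.7 kg.
Tool frame: the origin (TCP) lies midway between the tips of the shut fingers; the grasp point (between the pads) lies 19 mm behind it (bot.pinch_z is the distance from the TCP to the grasp point, in m); z points along the fingers, x is the direction in which the jaws open and shut, and the axes are right-handed (so a half turn about z gives the same grasp; the last joint's range is limited). The gripper opens to 85 mm and grips with 20 to 120 N. Pads are 22 mm wide; open, the fingers measure 114 mm over their backs; the gripper's body (76 mm by 85 mm) begins 54 mm behind the grasp point. The pads swing forward as they close: fully open they stand 13 mm farther back than shut.
Start: joints at [64.057, 4.979, 10.078, 95.1, 0, 90], TCP at [0.241, 0.495, 0.231] pointing down, gripper open.
Joint ranges: [-179.16, 179.16], [-48.56, 103.87], [-65.8, 70.77], [-126.05, 130.52], [-82.76, 87.17], [-180, 180]. Speed limits (degrees/s): [127.2, 127.2, 147.25, 180, 180, 180].

INTERFACE

Orientations are given as [roll, pitch, yaw] about the fixed x, y, z axes, in that order (R = Rz(yaw) Ry(pitch) Rx(roll)).
In Python, from workcell import bot gives the robot as it stands. The module is installed in compiled form; this text tells all that it offers.
- The arm moves only by the shell command python3 -m pendant 'ROWS' [FORCE]. ROWS is JSON, a list of rows, each a list of 7 numbers: the shift along the tool's x, y, z scaled (see below), then the turn, a rotation vector about the tool's x, y, z scaled (see below), then the closure, from 0 (fully open) to 1 (shut). In form: [[tx, ty, tz, wx, wy, wz, jaw], ...]. A call has 1 to 12 rows; each row shifts and turns the pose as measured when the row begins, along the tool's axes as they then stand; what a row does not reach is not made up. The controller multiplies each number of a shift by 0.25 m and each number of a turn by pi rad. A row lasts 1/10 s, in which the tool goes at most 50 mm and 8.59 degrees, less where a joint would pass 70% of its speed; a pose out of reach is approached as far as the arm can. A call with a number of a shift or a turn outside -1 to 1 is refused whole. A call with a gripper value outside its range is refused whole. The fingers move at their own pace and stop on an object; FORCE is the grip in N (left out, the last holds). Time passes only in rows, so rows that do not move let the fingers close. It gives the time, the measured TCP pose, the force and the opening at its end, in the units of the state.
- bot.get_obs(): the state, without advancing time (a new reading comes with each control period).
- bot.camera(name): name is "scene" or "top" or "wrist"; returns the picture (384x512x3 uint8, red, green, blue); there is no depth.
- bot.calibration(name): a dict with "intrinsics" (3x3 intrinsics, pixels), "k1" (the pictures are not rectified: a ray, as slopes to the right and down, at radius r is drawn at 1 + k1 r^2 times it, then the intrinsics apply), "xyz" and "attitude" of the camera in the world. Camera axes: x right, y up, looking along -z (the intrinsics and any distortion apply to the point x, -y, -z); pixel columns grow to the right and rows downward; lengths in m; the calibration is good to about 2 mm. A picture is of the moment at which its call begins: read the wrist's pose just before it. calibration takes no time and is no camera call; for the wrist camera it gives the pose at the moment of the call.
- bot.job_done(): hands the job in, once; it reports no verdict.
The state is a dict: "time": time; "q": joint angles; "qd": joint speeds; "joint_efforts": joint torques, N m; "ee_pos": TCP position; "tcp_rot": TCP orientation; "wrist_force": force on the tool from outside, world axes, zero at the start; "torque": the same for the moment, N m; "opening": finger opening in m.
Only numpy, scipy, OpenCV 4.12 (cv2) and the standard library are available. Lean on these libraries where they do the work, as an engineer would, in place of code of your own. Each camera call takes 0.05 s, during which the arm holds its last target.

TASK

Lock the grey enclosure: take the flat-headed square key out of the wooden rack, push it gently until it is fully home in the recessed square socket of the lock on the enclosure's door, and turn it clockwise until it comes to its stop and the bolt is fully thrown. Do not force the key: no more than 35 N between key and lock while it goes in, nor 80 N once it is home (about 0.25 N m of twist); leave it standing in the lock, and leave the other tools and things where they are.

Things in the scene. Friction and masses are not known exactly. Their poses are not given: they have to be found in the camera images.
- key: Loose steel square key, 90 g, 67 mm tall, upright in one of the rack's holes. Origin: centre of the shank's foot (lower end), z up. From the foot up: square shank 12 x 12 mm, flats parallel to x and y, 28 mm long, its foot blunt (edges broken by 0.4 mm); round collar 28 mm in diameter from 28 to 33 mm (rests on the rack's top); flat grip paddle from 33 to 67 mm.
- key_grip (a point): Centre of the key's flat grip paddle, 50 mm above the key's foot. The paddle is 34 mm wide along x, 12 mm thick along y and 34 mm tall along z.
- rack: Fixed wooden block 190 (x) x 56 (y) x 40 (z) mm holding three tools upright in holes 18 mm square at x = -62, 0 and +62 mm. Origin: centre of its underside, x along the row. The key may be in any of the holes; the other two hold the drivers.
- pin_driver: Driver with a tapered black handle (26 mm in diameter, 87 mm tall in all) in the rack, loose. Not needed; leave it. Origin at its foot.
- ball_driver: Driver with a black ball head (28 mm in diameter, 69 mm tall in all) in the rack, loose. Not needed; leave it. Origin at its foot.
- enclosure: Fixed grey sheet-steel network enclosure lying on its back, 280 (x) x 240 (y) x 110 (z) mm, with a white door on top, its surface 114 mm above the bench. Origin: centre of its underside.
- lock_case (a point): Centre of the top of the lock case, a steel block 84 (x) x 64 (y) mm on the door near its -x edge, top 138 mm above the bench; axes as the enclosure's. Its bolt leaves it towards -x into a steel keeper on the frame, 133 mm high. The lock turns clockwise to a hard stop at 1.95 rad from square with the enclosure, friction about 0.08 N m (0.1 while it moves the bolt), and stays as left.
- lock_socket (a point): Centre of the mouth of the lock's square socket, 130 mm above the bench, 8 mm down a round well 40 mm wide; axes as the enclosure's. Square hole 13 mm wide, 14 mm deep (key home: foot on its bottom) in a bare metal insert that turns about the vertical. At the start it stands 0 to 1.3 rad clockwise (from above) of square with the enclosure; this angle is not measured.
- bolt (a joint): How far the lock's bolt is thrown, in m: 0 = drawn back, about 0.010 = fully thrown (the lock at its stop). It moves only in the last 37 degrees of the lock's turn and stays where it is left.
- tape: Roll of black tape lying flat, 72 mm in diameter, 19 mm high, loose. Origin: centre of its underside. Leave it.
- screwdriver: Black-handled screwdriver 190 mm long lying on the bench, loose. Leave it.
- mug: White mug, 80 mm in diameter, 95 mm high, loose. Origin: centre of its underside. Leave it.
There are look-alikes about, which are no part of the job. Leave any orange look-alike of the key alone.

How it is judged (in metres and radians):
On the way, in this order (a step that is already met when the one before it is completed fails the run):
1. the key is fully home in the socket (foot at least 11.5 mm below the mouth), upright (horizontal distance between key and lock_socket below 0.0025 m and z of key in the frame of lock_socket below -0.0115 m and angle between key's own z axis and vertical below 0.12 rad), for 0.2 s.
2. with the key still home, the bolt is thrown (at least 8.5 mm) (all of step 1 and value of joint bolt above 0.0085 m), for 0.1 s.
At the end, for the whole second after the job is handed in: The bolt is thrown by at least 8.5 mm (lock at or near its stop), and the key, released and at rest, stands in the lock: its foot within 2.5 mm of the socket's axis, at least 11.5 mm below the mouth, tilted by less than 0.12 rad (all of step 2 and linear speed of key below 0.02 m/s); the robot touches nothing.
It fails at once if more than 35 N between the key and the lock or enclosure while the key is not yet home (foot less than 11.5 mm below the mouth) (contact force between key and enclosure above 35 N and z of key in the frame of lock_socket above -0.0115 m).
It fails at once if more than 80 N between the key and the lock or enclosure at any time (contact force between key and enclosure above 80 N).
It fails at once if a driver, the tape, the screwdriver or the mug is moved by more than 15 mm (distance of any of pin_driver, ball_driver, tape, screwdriver, mug from where it was at the start of the episode above 0.015 m).
It also fails if it takes over 61 s, if anything falls off the work surface, if the arm or the gripper's body presses on something with over 40 N, if the wrist force passes 120 N, or if a joint passes its speed limit or range.

## Working session

There is one attempt and no reset: what is moved stays moved. The work goes in short steps, Python scripts to look and compute and a shell command to move; the robot and the scene stay as the last step left them, time stands still between calls to the robot, and variables do not carry over. Pictures are saved under pics/ and viewed, and the job is handed in when it is done.

```bash
mkdir -p pics; ls
python3 - <<'E'
from workcell import bot
import cv2
for n in ["scene","top","wrist"]:
    c=bot.calibration(n); print(n,c)
    im=bot.camera(n); cv2.imwrite(f"pics/{n}0.png",im[:,:,::-1])
o=bot.get_obs(); print(o, bot.pinch_z)
E
```

```text
pics
scene {'intrinsics': array([[347.72358307,   0.        , 255.0400147 ],
       [  0.        , 347.72358307, 192.9796343 ],
       [  0.        ,   0.        ,   1.        ]]), 'k1': -0.027318460806633162, 'xyz': array([0.80679178, 0.40394844, 0.79868052]), 'attitude': array([ 40.02116289,  -0.77890268, 143.67715992])}
top {'intrinsics': array([[473.40882311,   0.        , 261.41922782],
       [  0.        , 473.40882311, 193.9004575 ],
       [  0.        ,   0.        ,   1.        ]]), 'k1': -0.14565192045220932, 'xyz': array([ 0.1534258 , -0.0555714 ,  1.64487886]), 'attitude': array([ 12.64243276,  -0.37841647, -83.60961669])}
wrist {'intrinsics': array([[276.99177108,   0.        , 250.56542913],
       [  0.        , 276.99177108, 190.50046623],
       [  0.        ,   0.        ,   1.        ]]), 'k1': -0.059414883015795075, 'xyz': array([0.17780371, 0.52541735, 0.37248238]), 'attitude': array([-1.58861308e+01,  5.52299264e-02,  6.41092174e+01])}
{'time': 0.15, 'q': array([ 6.40563897e+01,  5.00501811e+00,  1.00440140e+01,  9.50994318e+01,
       -9.00470099e-04,  9.00003927e+01]), 'qd': array([-0.0015065 , -0.09164525,  0.16321705,  0.04624321, -0.04713666,
       -0.0584669 ]), 'joint_efforts': array([ 4.80940562e-04, -5.20762503e+01,  4.65044510e+01,  1.39149712e-02,
       -6.65373165e-06,  9.24646919e-07]), 'ee_pos': array([0.24054368, 0.49441182, 0.23072705]), 'tcp_rot': array([1.79999099e+02, 6.04359008e-02, 6.40559970e+01]), 'wrist_force': array([-0.68927218,  0.17390645,  0.02277601]), 'torque': array([ 0.01721778, -0.01629672,  0.04942457]), 'opening': 0.08555372611162072} 0.0187
```

View pics/scene0.png

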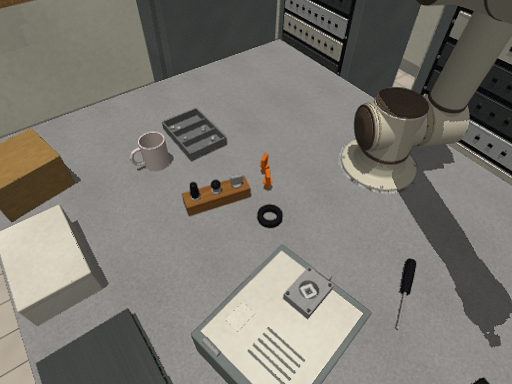

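View pics/top0.png

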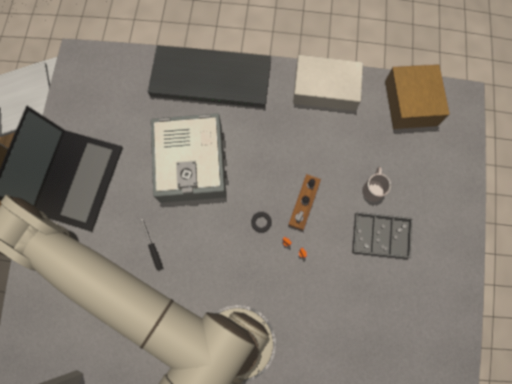

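View pics/wrist0.png

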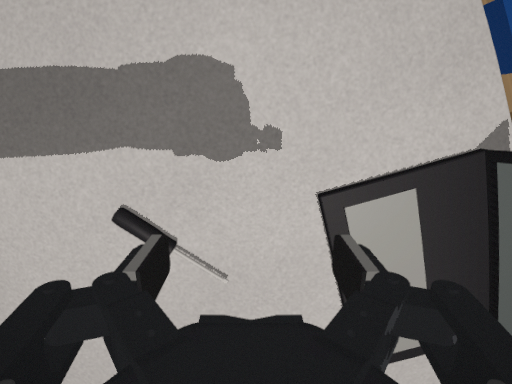

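Candidates for the key are:
- The grey flat head in the rack: scene (237,182), top (299,217).
- Two orange look-alikes: scene (265,160) and (267,178), top (287,242) and (303,253).
- Ball driver: scene (216,186).
- Pin driver: scene (194,190).

I choose the grey flat head in the rack and will check it in a close crop.

```bash
cat > h.py <<'E'
import numpy as np, cv2
from scipy.spatial.transform import Rotation as R
def ray(cal,u,v):
    K=np.array(cal["intrinsics"]);k1=cal["k1"]
    p=cv2.undistortPoints(np.array([[[u,v]]],float),K,np.array([k1,0,0,0.]))[0,0]
    d=R.from_euler("xyz",cal["attitude"],degrees=True).apply([p[0],-p[1],-1.])
    return np.array(cal["xyz"]),d
def onz(cal,u,v,z):
    c,d=ray(cal,u,v); return c+d*(z-c[2])/d[2]
def proj(cal,P):
    q=R.from_euler("xyz",cal["attitude"],degrees=True).inv().apply(np.array(P)-cal["xyz"])
    x,y=q[0]/-q[2],-q[1]/-q[2]; f=1+cal["k1"]*(x*x+y*y); K=cal["intrinsics"]
    return np.array([K[0][0]*x*f+K[0][2],K[1][1]*y*f+K[1][2]])
def tri(rays):
    A=np.zeros((3,3));b=np.zeros(3)
    for c,d in rays:
        d=d/np.linalg.norm(d);M=np.eye(3)-np.outer(d,d);A+=M;b+=M@c
    return np.linalg.solve(A,b)
E
python3 - <<'E'
from workcell import bot
import cv2
from h import *
s=cv2.imread("pics/scene0.png");t=cv2.imread("pics/top0.png")
a=cv2.resize(s[150:230,170:290],None,fx=5,fy=5,interpolation=cv2.INTER_CUBIC)
cv2.imwrite("pics/c1.png",a)
b=cv2.resize(t[165:265,260:360],None,fx=6,fy=6,interpolation=cv2.INTER_CUBIC);cv2.imwrite("pics/c2.png",b)
b=cv2.resize(s[240:350,250:380],None,fx=5,fy=5,interpolation=cv2.INTER_CUBIC);cv2.imwrite("pics/c3.png",b)
cs=bot.calibration("scene");ct=bot.calibration("top")
print(onz(cs,237,182,.06),onz(ct,299,217,.06)); print(onz(cs,308,290,.13),onz(ct,187,174,.13))
E
```

```text
[ 0.44880228 -0.15276187  0.06      ] [ 0.44230521 -0.1623264   0.06      ]
[0.53225663 0.22861593 0.13      ] [0.53165805 0.22535881 0.13      ]
```

View pics/c1.png

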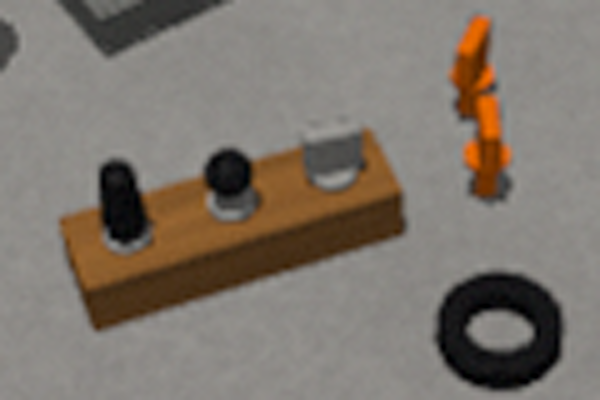

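View pics/c2.png

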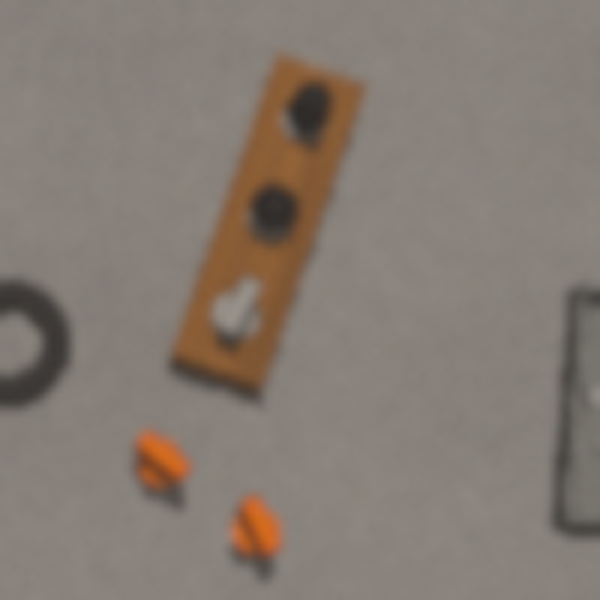

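View pics/c3.png

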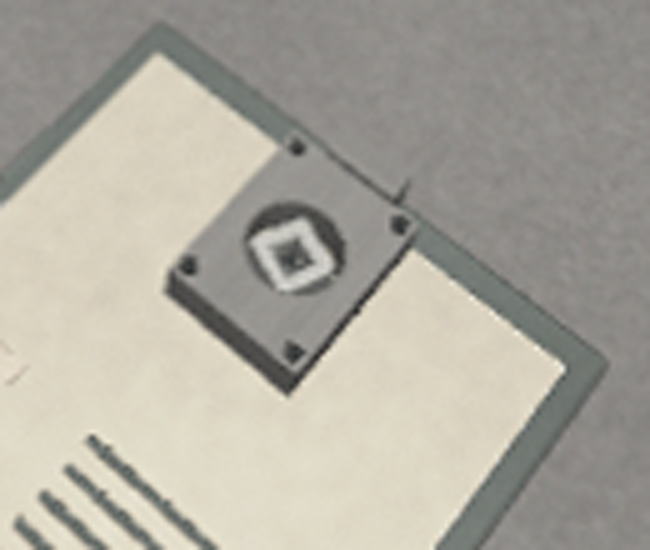

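Picture check: in the scene view the grey flat paddle with a round collar is at (236,181) in the rack's end hole. The ball head is at (216,186) and the tapered handle at (194,190). The orange pieces stand outside the rack. So the key is the grey one in the end hole nearest the robot. The lock is at scene (308,290).

I'll look closely at the lock first, since it lies on the way.

```bash
python3 -m pendant '[[-0.045,0.171,0.008,0,0,0,0],[-0.045,0.171,0.008,0,0,0,0],[-0.045,0.171,0.008,0,0,0,0],[-0.045,0.171,0.008,0,0,0,0],[-0.045,0.171,0.008,0,0,0,0],[-0.045,0.171,0.008,0,0,0,0],[-0.045,0.171,0.008,0,0,0,0],[-0.045,0.171,0.008,0,0,0,0],[-0.045,0.171,0.008,0,0,0,0],[-0.045,0.171,0.008,0,0,0,0]]'
```

```text
time: 1.15
ee_pos: [0.5843, 0.1993, 0.2071]
tcp_rot: [-179.9, 0.2, 64.6]
wrist_force: [-1.1, 0.8, -0.1]
opening: 0.0856
```

Run:
```python
from workcell import bot
import cv2
from h import *
bot.camera("wrist")
print(bot.get_obs()["ee_pos"],bot.get_obs()["q"].round(1))
import pickle
c=bot.calibration("wrist");im=bot.camera("wrist")[:,:,::-1]
pickle.dump(c,open("lock1.pkl","wb"));cv2.imwrite("pics/lock1.png",im)
p=proj(c,[.531,.227,.13]);print(p)
u,v=int(p[0]),int(p[1])
cv2.imwrite("pics/lock1c.png",cv2.resize(im[max(0,v-75):v+75,u-100:u+100],None,fx=4,fy=4,interpolation=cv2.INTER_CUBIC));print(max(0,v-75),u-100)
```

```text
[0.58816735 0.19503653 0.20531953] [18.4 14.6 18.1 93.8 -0.2 44. ]
[256.07175834 118.36090481]
43 156
```

View pics/lock1c.png

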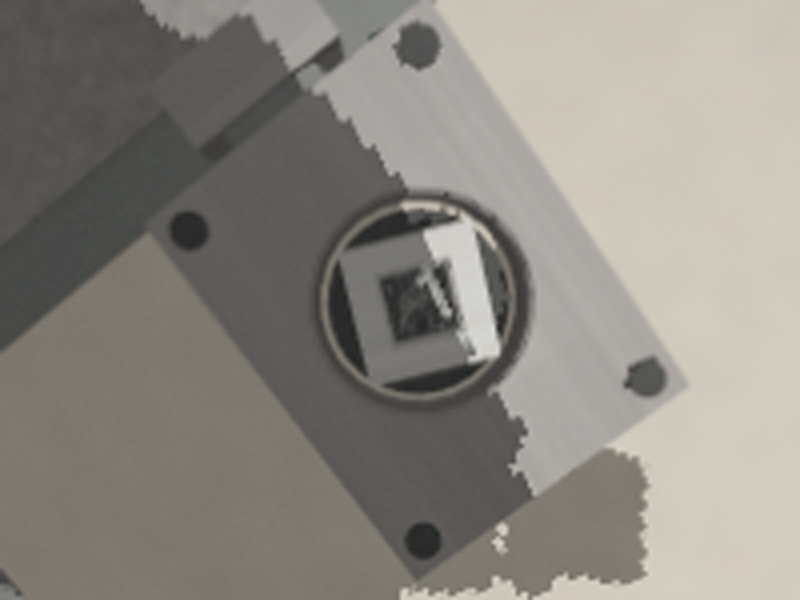

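The wrist crop shows the lock case at an angle. The round well is centred near crop (427,300). The square insert has outer corners near (340,258), (472,222), (500,355) and (375,388), with the dark square hole at about (420,303). Four screws sit at the case corners.

Run:
```python
from h import *
import pickle
c=pickle.load(open("lock1.pkl","rb"))
g=lambda L,z:np.array([onz(c,156+(x+.5)/4-.5,43+(y+.5)/4-.5,z)[:2] for x,y in L])
o=g([(340,258),(472,222),(500,355),(375,388)],.13);print("outer",o,o.mean(0))
e=np.diff(np.vstack([o,o[:1]]),axis=0);print(np.hypot(*e.T),np.degrees(np.arctan2(e[:,1],e[:,0]))%90)
i=g([(380,281),(446,261),(462,321),(395,343)],.13);print("inner",i.mean(0))
e=np.diff(np.vstack([i,i[:1]]),axis=0);print(np.hypot(*e.T),np.degrees(np.arctan2(e[:,1],e[:,0]))%90)
s=g([(190,230),(418,45),(648,378),(422,540)],.138);print("screws",s.mean(0),s)
e=np.diff(np.vstack([s,s[:1]]),axis=0);print(np.hypot(*e.T),np.degrees(np.arctan2(e[:,1],e[:,0])))
print("well",g([(427,298)],.138))
e=g([(150,228),(430,2),(688,382),(418,580)],.138);print("case",e.mean(0));e=np.diff(np.vstack([e,e[:1]]),axis=0);print(np.hypot(*e.T),np.degrees(np.arctan2(e[:,1],e[:,0])))
```

```text
outer [[0.51848474 0.22000771]
 [0.52324756 0.24519632]
 [0.54796112 0.23992818]
 [0.54331379 0.21545119]] [0.5332518  0.23014585]
[0.02563495 0.02526883 0.02491427 0.02524369] [79.29256032 77.96648283 79.24948286 79.60103819]
inner [0.53233959 0.23035628]
[0.0129943  0.01155008 0.01345583 0.01191802] [80.95534484 80.67473286 82.4757238  78.4865719 ]
screws [0.53259743 0.23011264] [[0.50252908 0.19788889]
 [0.49215294 0.24832395]
 [0.56282395 0.2627633 ]
 [0.57288375 0.21147444]]
[0.05149135 0.07213104 0.05226611 0.07165435] [ 101.6254122    11.54761565  -78.9028819  -169.07065089]
well [[0.53198718 0.23151574]]
case [0.53307221 0.23034042]
[0.06288664 0.08161753 0.06329833 0.08234342] [ 101.30340979   11.40406017  -78.03979511 -168.88039348]
```

The lock is at about (0.533, 0.230), the enclosure's yaw is about 11.4°, and the insert is square at about -10.8°. So it stands about 22° clockwise, leaving about 89° to turn. Next I look at the key from the same tool yaw, so that camera offsets cancel.

```bash
python3 -m pendant '[[-0.168,0.037,0,0,0,0,0],[-0.168,0.037,0,0,0,0,0],[-0.168,0.037,0,0,0,0,0],[-0.168,0.037,0,0,0,0,0],[-0.168,0.037,0,0,0,0,0],[-0.168,0.037,0.051,0,0,0,0],[-0.168,0.037,0.051,0,0,0,0],[-0.168,0.037,0.051,0,0,0,0],[-0.168,0.037,0.051,0,0,0,0],[0,0,0,0,0,0,0]]'
python3 - <<'E'
from workcell import bot
import cv2
from h import *
bot.camera("wrist")
print(bot.get_obs()["ee_pos"],bot.get_obs()["tcp_rot"],bot.get_obs()["q"].round(1))
import pickle
c=bot.calibration("wrist");im=bot.camera("wrist")[:,:,::-1]
pickle.dump(c,open("key1.pkl","wb"));cv2.imwrite("pics/key1.png",im)
p=proj(c,[.445,-.157,.06]);print(p)
u,v=int(p[0]),int(p[1]);v0=max(0,v-75)
cv2.imwrite("pics/key1c.png",cv2.resize(im[v0:v+75,u-100:u+100],None,fx=4,fy=4,interpolation=cv2.INTER_CUBIC));print(v0,u-100)
E
```

```text
time: 2.25
ee_pos: [0.4919, -0.1894, 0.1508]
tcp_rot: [-179.6, 0.4, 64.6]
wrist_force: [0.4, 2.4, -0.5]
opening: 0.0853
[ 0.49260294 -0.1877573   0.15166673] [-179.66250359    0.31647426   64.6525324 ] [-20.7   1.3  -2.5  86.5  -0.3   4.6]
[259.69841894 129.87070201]
54 159
```

View pics/key1.png

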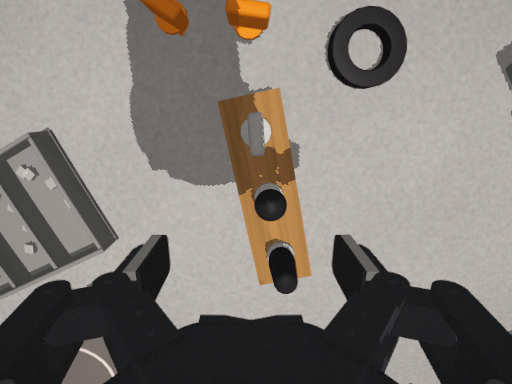

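View pics/key1c.png

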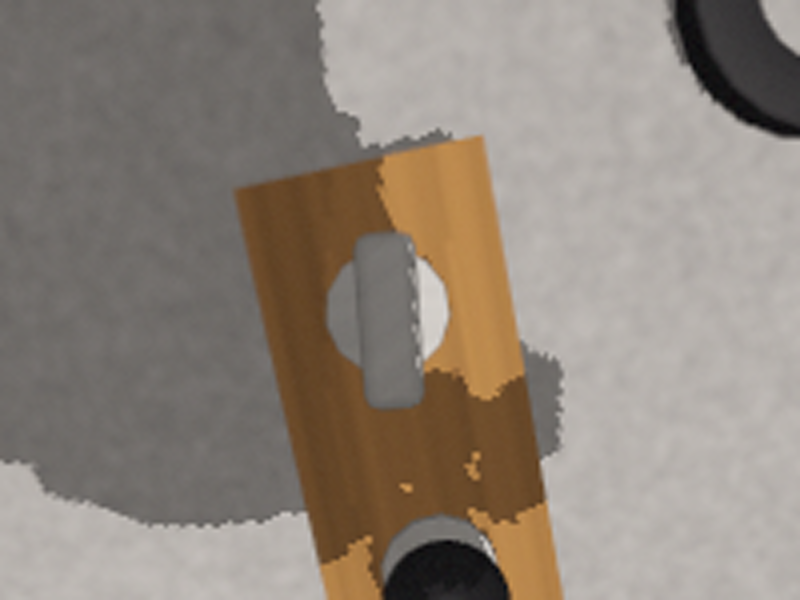

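The grey paddle's top shows as a thin rectangle with crop corners (356,235), (411,232), (424,402) and (367,408). The round collar below it is centred near (388,310). The ball head is at full-picture (270,205) and the tapered handle at (284,270), both clear of the grasp.

Run:
```python
from h import *
import pickle
c=pickle.load(open("key1.pkl","rb"))
g=lambda L,z:np.array([onz(c,159+(x+.5)/4-.5,54+(y+.5)/4-.5,z)[:2] for x,y in L])
o=g([(356,235),(411,232),(424,402),(367,408)],.079);print("paddle",o,o.mean(0))
e=np.diff(np.vstack([o,o[:1]]),axis=0);print(np.hypot(*e.T),np.degrees(np.arctan2(e[:,1],e[:,0])))
print("collar",g([(388,310)],.045))
o=g([(235,188),(483,136)],.04);e=o[1]-o[0];print(np.hypot(*e),np.degrees(np.arctan2(e[1],e[0])))
o=g([(235,188),(320,562)],.04);e=o[1]-o[0];print(np.degrees(np.arctan2(e[1],e[0])))
```

```text
paddle [[ 0.42823785 -0.15977442]
 [ 0.43214426 -0.15021974]
 [ 0.46228465 -0.16133236]
 [ 0.45862089 -0.17185774]] [ 0.44532191 -0.16079607]
[0.01032239 0.03212372 0.01114481 0.03269764] [  67.76291538  -20.23869039 -109.1923778   158.31229638]
collar [[ 0.4453795  -0.16069671]]
0.05529160524136757 76.04252101101041
-13.564562786294097
```

```bash
python3 -m pendant '[[0.008,-0.109,0.08,0,0,-0.013,0],[0.008,-0.109,0.08,0,0,-0.013,0],[0,0,0,0,0,0,0]]'
python3 - <<'E'
from workcell import bot
import cv2
from h import *
bot.camera("wrist")
print(bot.get_obs()["ee_pos"],bot.get_obs()["tcp_rot"],bot.get_obs()["q"].round(1))
import pickle
c=bot.calibration("wrist");im=bot.camera("wrist")[:,:,::-1]
pickle.dump(c,open("key2.pkl","wb"));cv2.imwrite("pics/key2.png",im)
p=proj(c,[.4453,-.1608,.079]);print(p)
E
```

```text
time: 2.65
ee_pos: [0.4449, -0.1568, 0.1119]
tcp_rot: [-179.7, 0.2, 69.8]
wrist_force: [0.6, -0.2, -0.1]
opening: 0.0859
[ 0.44692084 -0.15754049  0.1136572 ] [-179.92151221    0.20473011   69.72530667] [-19.3  -6.1 -13.9  82.3  -0.2   1. ]
[244.7868799  217.79705635]
```

View pics/key2.png

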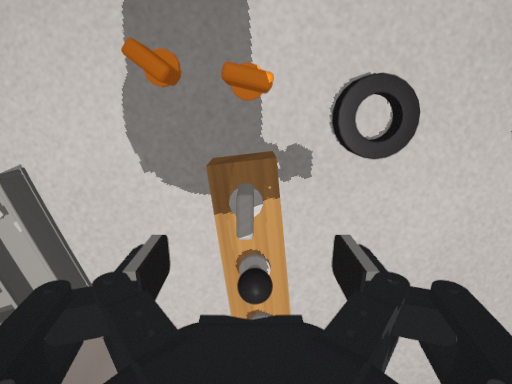

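Run:
```python
from workcell import bot
import cv2
from h import *
im=cv2.imread("pics/key2.png")
cv2.imwrite("pics/key2c.png",cv2.resize(im[150:270,180:320],None,fx=5,fy=5,interpolation=cv2.INTER_CUBIC))
```

```text
(no output)
```

View pics/key2c.png

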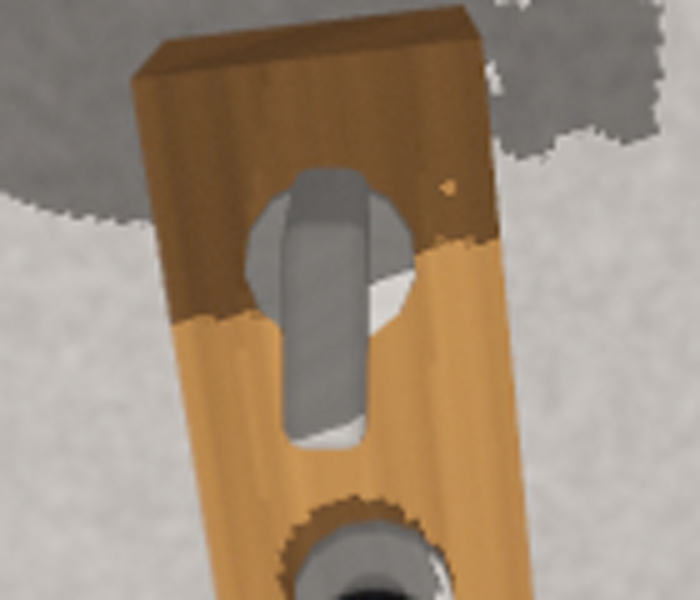

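The key's top face is centred at crop (325,335), which is pixel (245,217). I predicted (244.8,217.8), so the measurement agrees, and the paddle is square to the jaws. Descending.

```bash
python3 -m pendant '[[-0.007,0,0.12,0,0,0,0],[-0.007,0,0.12,0,0,0,0],[0,0,0,0,0,0,0],[0,0,0,0,0,0,0]]'
```

```text
time: 3.15
ee_pos: [0.4543, -0.1615, 0.0602]
tcp_rot: [179.3, 0.2, 69.8]
wrist_force: [0.1, 0.6, 0.2]
opening: 0.085
```

```bash
python3 -m pendant '[[0,0,0,0,0,0,0],[0,0,0,0,0,0,0]]'; python3 -c "
from workcell import bot
print(bot.get_obs())"
```

```text
time: 3.35
ee_pos: [0.4564, -0.1617, 0.0634]
tcp_rot: [179.1, 0.2, 69.8]
wrist_force: [0.8, -0.3, 0.8]
opening: 0.0854
{'time': 3.35, 'q': array([-19.39999088,  -4.8467126 , -18.34186838,  75.60152959,
        -0.18671154,   0.77066551]), 'qd': array([ 0.21074473,  0.02298806,  1.37186408,  0.55384496, -0.01545415,
        0.25431804]), 'joint_efforts': array([ 2.44522694e-02, -4.08544028e+01,  4.61692214e+01, -1.81283718e-01,
       -7.53467786e-03,  2.30464640e-03]), 'ee_pos': array([ 0.45637521, -0.16169964,  0.06338718]), 'tcp_rot': array([1.79094252e+02, 1.74522084e-01, 6.98264923e+01]), 'wrist_force': array([ 0.84648954, -0.31416124,  0.83288404]), 'torque': array([ 0.0170399 , -0.03631443, -0.02661023]), 'opening': 0.08541497322983159}
```

```bash
cat > to.py <<'E'
import sys
from workcell import bot
from h import *
x,y,z,yaw=map(float,sys.argv[1:5])
o=bot.get_obs();r=R.from_euler("xyz",o["tcp_rot"],degrees=True)
d=r.inv().apply(np.array([x,y,z])-o["ee_pos"])/.25
w=(r.inv()*R.from_euler("xyz",[180,0,yaw],degrees=True)).as_rotvec()/np.pi
print("need",d.round(4),w.round(4),"at",np.round(o["ee_pos"],4),np.round(o["tcp_rot"],2),"F",np.round(o["wrist_force"],1),"M",np.round(o["torque"],2),"q6",round(o["q"][5],1),"t",round(o["time"],2))
E
python3 to.py .4453 -.1608 .050 69.5
```

```text
need [-0.0117 -0.0437  0.0529] [0.005  0.001  0.0018] at [ 0.4564 -0.1617  0.0634] [1.7909e+02 1.7000e-01 6.9830e+01] F [ 0.8 -0.3  0.8] M [ 0.02 -0.04 -0.03] q6 0.8 t 3.35
```

```bash
python3 -m pendant '[[-0.012,-0.044,0.053,0.005,0.001,0.002,0]]'; python3 to.py .4453 -.1608 .050 69.5; python3 -c "
from workcell import bot
bot.camera('wrist')"; python3 to.py .4453 -.1608 .050 69.5
```

```text
time: 3.45
ee_pos: [0.4471, -0.1613, 0.0522]
tcp_rot: [179.7, -0.0, 69.5]
wrist_force: [0.1, 0.0, -0.1]
opening: 0.0852
need [-0.0007 -0.0075  0.0089] [ 0.0015 -0.0001 -0.0001] at [ 0.4471 -0.1613  0.0522] [ 1.7973e+02 -2.0000e-02  6.9480e+01] F [ 0.1  0.  -0.1] M [0.04 0.   0.02] q6 0.7 t 3.45
need [ 0.0014  0.0062 -0.0052] [-0.0008 -0.0001 -0.0004] at [ 0.4437 -0.1606  0.0487] [-1.7986e+02 -2.0000e-02  6.9430e+01] F [-0.2 -0.3 -2.4] M [-0.02 -0.02 -0.02] q6 0.7 t 3.5
```

```bash
python3 -m pendant '[[0.001,0.006,-0.004,0,0,0,0.5],[0,0,0,0,0,0,1],[0,0,0,0,0,0,1],[0,0,0,0,0,0,1]]' 60; python3 to.py .4453 -.1608 .050 69.5
```

```text
time: 3.9
ee_pos: [0.444, -0.161, 0.049]
tcp_rot: [-179.7, -0.0, 69.4]
wrist_force: [-0.1, 0.1, 0.2]
opening: 0.0282
need [ 0.0024  0.0046 -0.0041] [-0.0014 -0.0001 -0.0007] at [ 0.444 -0.161  0.049] [-1.7975e+02 -2.0000e-02  6.9370e+01] F [-0.1  0.1  0.2] M [-0.01 -0.02  0.03] q6 0.7 t 3.9
```

```bash
python3 -m pendant '[[0.002,0.003,-0.004,-0.001,0,0,1],[0,0,0,0,0,0,1],[0,0,0,0,0,0,1]]' ; python3 to.py .4453 -.1608 .050 69.5;python3 - <<'E'
from workcell import bot
import cv2
im=bot.camera("wrist")[:,:,::-1];cv2.imwrite("pics/g1.png",cv2.resize(im[150:330,130:370],None,fx=3,fy=3,interpolation=cv2.INTER_CUBIC))
E
```

```text
time: 4.2
ee_pos: [0.4452, -0.1608, 0.0502]
tcp_rot: [-180.0, -0.0, 69.4]
wrist_force: [-0.1, -0.0, -1.4]
opening: 0.0108
need [0.     0.0006 0.0008] [-0.0002 -0.0001 -0.0007] at [ 0.4452 -0.1608  0.0502] [-1.7996e+02 -2.0000e-02  6.9370e+01] F [-0.1 -0.  -1.4] M [-0.03 -0.   -0.  ] q6 0.8 t 4.2
```

View pics/g1.png

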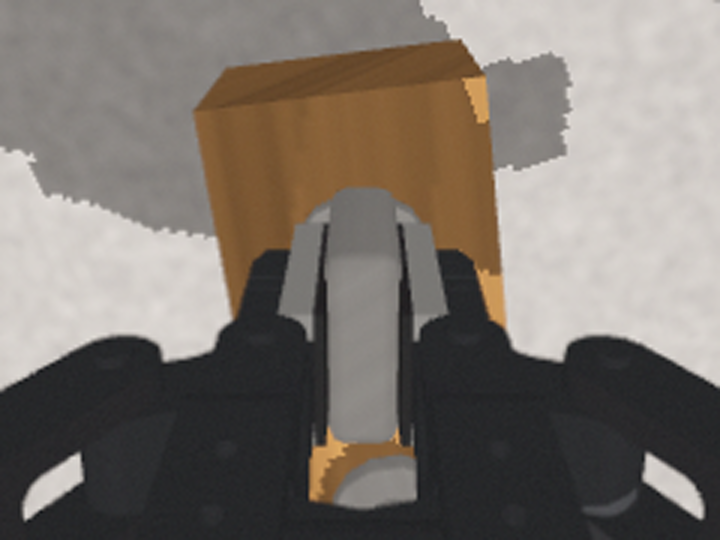

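```bash
python3 - <<'E'
from workcell import bot
from h import *
c=bot.calibration("wrist")
for q in [(330,258),(396,258),(398,438),(328,438),(363,348)]:
    print(q,onz(c,130+(q[0]+.5)/3-.5,150+(q[1]+.5)/3-.5,.079).round(4))
E
python3 -m pendant '[[0,0,-0.1,0,0,0,1],[0,0,-0.1,0,0,0,1],[0,0,-0.1,0,0,0,1],[0,0,-0.1,0,0,0,1],[0,0,-0.1,0,0,0,1]]'; python3 to.py .5328 .2303 .21 79.2
```

```text
(330, 258) [ 0.4278 -0.159   0.079 ]
(396, 258) [ 0.4313 -0.1498  0.079 ]
(398, 438) [ 0.4611 -0.1602  0.079 ]
(328, 438) [ 0.4572 -0.1707  0.079 ]
(363, 348) [ 0.4438 -0.1597  0.079 ]
time: 4.75
ee_pos: [0.443, -0.1599, 0.1752]
tcp_rot: [-179.5, -0.0, 69.4]
wrist_force: [0.7, 0.1, -0.9]
opening: 0.0113
need [ 1.5875 -0.2145 -0.137 ] [-0.0027 -0.0003 -0.0546] at [ 0.443  -0.1599  0.1752] [-1.795e+02 -2.000e-02  6.938e+01] F [ 0.7  0.1 -0.9] M [-0.01 -0.03 -0.03] q6 0.8 t 4.75
```

```bash
python3 -m pendant '[[0.1,-0.014,-0.04,0,0,0,1],[0.176,-0.024,-0.04,0,0,0,1],[0.176,-0.024,-0.04,0,0,0,1],[0.176,-0.024,-0.01,0,0,0,1],[0.176,-0.024,0,0,0,0,1],[0.176,-0.024,0,0,0,0,1],[0.176,-0.024,0,0,0,0,1],[0.176,-0.024,0,0,0,0,1],[0.1,-0.014,0,0,0,0,1],[0,0,0,0,0,-0.027,1],[0,0,0,0,0,-0.027,1]]'; python3 to.py .5328 .2303 .21 79.2
```

```text
time: 5.85
ee_pos: [0.5282, 0.2071, 0.2128]
tcp_rot: [-179.9, -0.1, 79.2]
wrist_force: [0.3, -0.8, -0.8]
opening: 0.0106
need [0.0948 0.0008 0.0112] [-0.0003 -0.0005 -0.    ] at [0.5282 0.2071 0.2128] [-1.7994e+02 -8.0000e-02  7.9200e+01] F [ 0.3 -0.8 -0.8] M [ 0.01 -0.07  0.01] q6 32.2 t 5.85
```

Run:
```python
from workcell import bot
import cv2,pickle
bot.camera("wrist")
c=bot.calibration("wrist");print(bot.get_obs()["ee_pos"],bot.get_obs()["tcp_rot"]);im=bot.camera("wrist")[:,:,::-1];cv2.imwrite("pics/a1.png",im);cv2.imwrite("pics/a1c.png",cv2.resize(im[110:290,170:410],None,fx=3.3,fy=3.3,interpolation=cv2.INTER_CUBIC))
pickle.dump(c,open("a1.pkl","wb"))
```

```text
[0.52815886 0.20698016 0.21263361] [-1.79931037e+02 -9.10514245e-02  7.94806088e+01]
```

View pics/a1c.png

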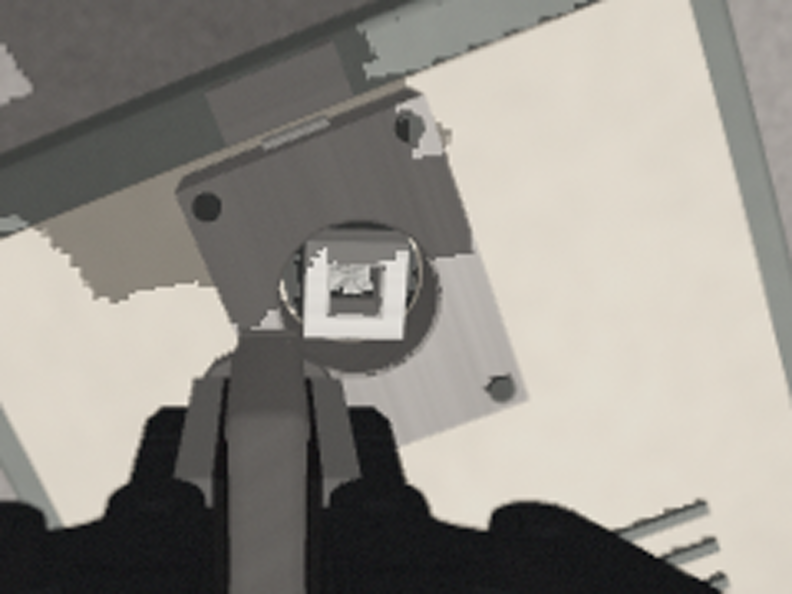

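Run:
```python
from h import *
import pickle
c=pickle.load(open("a1.pkl","rb"))
f=lambda x,y,z:onz(c,170+(x+.5)/3.3-.5,110+(y+.5)/3.3-.5,z)[:2]
o=np.array([f(*p,.13) for p in [(303,240),(409,240),(408,340),(303,340)]]);print(o.mean(0))
e=np.diff(np.vstack([o,o[:1]]),axis=0);print(np.hypot(*e.T),np.degrees(np.arctan2(e[:,1],e[:,0])))
print("hole",f(355.5,290,.13))
t=np.array([.52816,.20698]);a=np.radians(79.48);xt=np.array([np.cos(a),np.sin(a)]);yt=np.array([np.sin(a),-np.cos(a)])
k=f(268,417,.2416)-t; print("paddle front edge tool xy",k@xt,k@yt)
k=f(267,417,.2416)-t
```

```text
[0.53276844 0.23004511]
[0.02690144 0.02699861 0.02750344 0.02694364] [  79.52959674   -8.57047008 -100.55733364  170.1529971 ]
hole [0.53254071 0.22999747]
paddle front edge tool xy 0.0006054683426102332 -0.016644588384474367
```

```bash
python3 to.py .5328 .2298 .185 79.2; python3 -m pendant '[[0.094,0,0.05,0,0,0,1],[0,0,0.05,0,0,0,1]]';  python3 to.py .5328 .2298 .175 79.2
python3 - <<'E'
from workcell import bot
bot.camera("wrist")
E
python3 to.py .5328 .2298 .175 79.2
```

```text
need [0.0952 0.0006 0.1114] [-0.0003 -0.0005 -0.001 ] at [0.5281 0.2064 0.2128] [-1.7994e+02 -9.0000e-02  7.9030e+01] F [ 0.8  0.7 -0.7] M [-0.03  0.    0.01] q6 32.3 t 5.95
time: 6.15
ee_pos: [0.5335, 0.2297, 0.1891]
tcp_rot: [179.9, -0.2, 78.7]
wrist_force: [0.0, -0.6, -0.7]
opening: 0.0111
need [-0.0003 -0.0031  0.0563] [ 0.0005 -0.001  -0.003 ] at [0.5335 0.2297 0.1891] [179.91  -0.18  78.65] F [ 0.  -0.6 -0.7] M [-0.06 -0.02  0.01] q6 34.6 t 6.15
need [ 0.0055 -0.0014  0.0485] [-0.0001 -0.0004 -0.0031] at [0.5329 0.2284 0.1871] [-1.7999e+02 -7.0000e-02  7.8640e+01] F [ 1.   0.2 -1.1] M [-0.02 -0.05  0.01] q6 34.5 t 6.2
```

```bash
python3 -m pendant '[[0.005,0,0.045,0,0,-0.003,1],[0,0,0,0,0,0,1]]';  python3 to.py .5328 .2298 .173 79.2
python3 - <<'E'
from workcell import bot
import cv2,pickle
c=bot.calibration("wrist");print(bot.get_obs()["ee_pos"],bot.get_obs()["tcp_rot"]);im=bot.camera("wrist")[:,:,::-1];cv2.imwrite("pics/a2.png",im);cv2.imwrite("pics/a2c.png",cv2.resize(im[130:330,150:390],None,fx=3,fy=3,interpolation=cv2.INTER_CUBIC))
pickle.dump(c,open("a2.pkl","wb"))
im=bot.camera("scene")[:,:,::-1];cv2.imwrite("pics/s2c.png",cv2.resize(im[250:325,260:360],None,fx=8,fy=8,interpolation=cv2.INTER_CUBIC))
E
python3 to.py .5328 .2298 .173 79.2
```

```text
time: 6.4
ee_pos: [0.5327, 0.2285, 0.1745]
tcp_rot: [-179.9, -0.0, 79.0]
wrist_force: [0.2, -1.0, -1.2]
opening: 0.011
need [ 0.0053 -0.0006  0.0061] [-0.0004 -0.     -0.0008] at [0.5327 0.2285 0.1745] [-179.92   -0.     79.05] F [ 0.2 -1.  -1.2] M [-0.01  0.03  0.02] q6 34.1 t 6.4
[0.53268555 0.22846495 0.17453195] [-1.79923825e+02 -3.38482623e-03  7.90488730e+01]
need [ 0.0042 -0.0026  0.0143] [ 0.0003 -0.0005 -0.0009] at [0.5332 0.2286 0.1766] [ 1.7995e+02 -8.0000e-02  7.9040e+01] F [-0.6 -0.3 -0.3] M [-0.04  0.04 -0.01] q6 34.1 t 6.5
```

View pics/a2c.png

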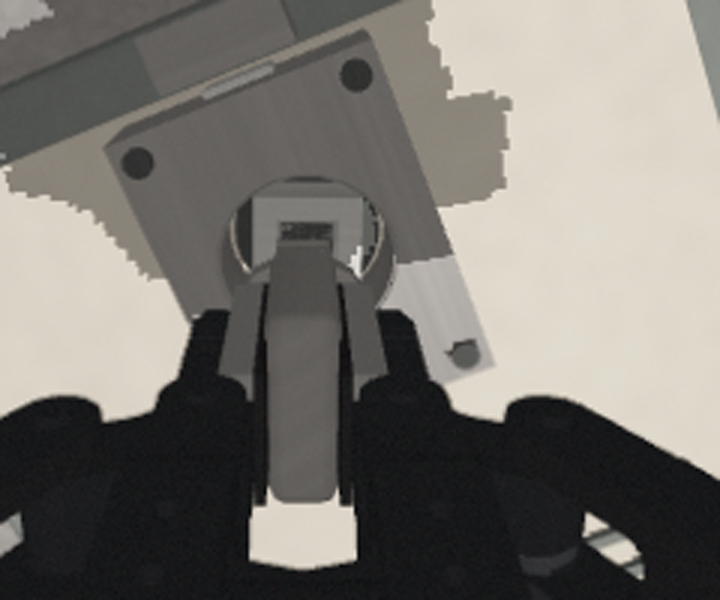

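View pics/s2c.png

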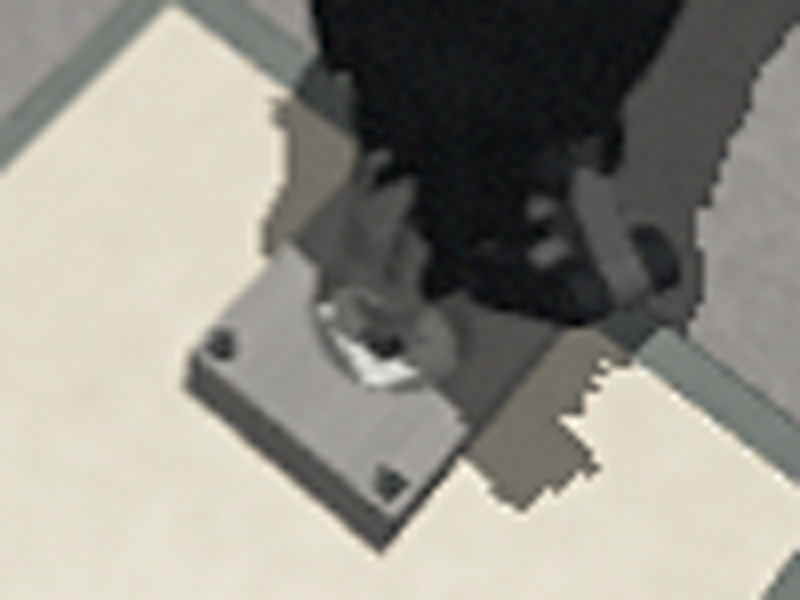

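Run:
```python
from h import *
import pickle
c=pickle.load(open("a2.pkl","rb"))
f=lambda x,y,z:onz(c,150+(x+.5)/3-.5,130+(y+.5)/3-.5,z)[:2]
t=np.array([.53269,.22846]);a=np.radians(79.05);xt=np.array([np.cos(a),np.sin(a)]);yt=np.array([np.sin(a),-np.cos(a)])
for n,x,y,z in [("outerL",252,215,.13),("outerR",365,215,.13),("holeL",277,230,.13),("holeR",334,230,.13),("holefar-front edge",305,221,.13),("outer front",308,196,.13),("padtopL",267.5,334,.2035),("padtopR",338,334,.2035),("padbotL",273,242,.1695),("padbotR",336,242,.1695),("padbackL",268,495,.2035),("padbackR",338,495,.2035)]:
    k=f(x,y,z)-t;print(n,(k@xt*1e3).round(2),(k@yt*1e3).round(2))
```

```text
outerL -11.39 -8.91
outerR 15.27 -8.94
holeL -5.52 -5.18
holeR 7.99 -5.19
holefar-front edge 1.11 -7.44
outer front 1.8 -13.61
padtopL -4.7 -14.2
padtopR 5.83 -14.2
padbotL -5.02 -16.47
padbotR 6.81 -16.48
padbackL -4.96 14.16
padbackR 6.22 14.15
```

```bash
python3 to.py .5324 .2296 .170 79.2; python3 -m pendant '[[0.004,-0.005,0.022,0,0,-0.001,1]]';  python3 to.py .5324 .2296 .168 79.2
```

```text
need [ 0.0031 -0.004   0.0262] [ 0.0003 -0.0005 -0.0009] at [0.5332 0.2286 0.1766] [ 1.7995e+02 -8.0000e-02  7.9040e+01] F [-0.6 -0.3 -0.3] M [-0.04  0.04 -0.01] q6 34.1 t 6.5
time: 6.6
ee_pos: [0.5327, 0.2297, 0.1722]
tcp_rot: [179.9, -0.1, 79.2]
wrist_force: [-0.3, -0.7, -0.5]
opening: 0.0109
need [-0.0007 -0.0012  0.0169] [ 0.0008 -0.0008 -0.0001] at [0.5327 0.2297 0.1722] [ 1.7985e+02 -1.5000e-01  7.9170e+01] F [-0.3 -0.7 -0.5] M [ 0.02 -0.   -0.07] q6 34.1 t 6.6
```

```bash
python3 to.py .5324 .2296 .168 79.2
```

```text
need [-0.0007 -0.0012  0.0169] [ 0.0008 -0.0008 -0.0001] at [0.5327 0.2297 0.1722] [ 1.7985e+02 -1.5000e-01  7.9170e+01] F [-0.3 -0.7 -0.5] M [ 0.02 -0.   -0.07] q6 34.1 t 6.6
```

Lowering 3 to 4 mm per row while watching the force.

```bash
python3 -m pendant '[[0,-0.001,0.016,0.001,-0.001,0,1]]';  python3 to.py .5324 .2296 .166 79.2
```

```text
time: 6.7
ee_pos: [0.5325, 0.2296, 0.1683]
tcp_rot: [-180.0, 0.0, 79.2]
wrist_force: [0.9, -0.3, -1.1]
opening: 0.0106
need [-0.0001 -0.0002  0.0092] [-0.0001  0.0001 -0.0002] at [0.5325 0.2296 0.1683] [-1.7999e+02  2.0000e-02  7.9160e+01] F [ 0.9 -0.3 -1.1] M [ 0.    0.03 -0.  ] q6 34.2 t 6.7
```

```bash
python3 -m pendant '[[0,0,0.01,0,0,0,1]]';  python3 to.py .5324 .2296 .166 79.2
```

```text
time: 6.8
ee_pos: [0.5324, 0.2296, 0.1656]
tcp_rot: [-180.0, 0.0, 79.1]
wrist_force: [-0.5, 0.5, -0.0]
opening: 0.011
need [ 0.0002  0.     -0.0015] [-0.0001  0.0001 -0.0003] at [0.5324 0.2296 0.1656] [-1.7998e+02  2.0000e-02  7.9150e+01] F [-0.5  0.5 -0. ] M [ 0.04  0.14 -0.04] q6 34.2 t 6.8
```

```bash
python3 -m pendant '[[0,0,0.008,0,0,0,1]]';  python3 to.py .5324 .2296 .164 79.2
```

```text
time: 6.9
ee_pos: [0.5323, 0.2295, 0.1635]
tcp_rot: [-180.0, 0.0, 79.1]
wrist_force: [-0.5, -0.0, -0.0]
opening: 0.0112
need [ 0.0003  0.0003 -0.0022] [-0.0002  0.0001 -0.0003] at [0.5323 0.2295 0.1635] [-1.7997e+02  2.0000e-02  7.9150e+01] F [-0.5 -0.  -0. ] M [0.03 0.09 0.01] q6 34.2 t 6.9
```

```bash
python3 -m pendant '[[0,0,0.008,0,0,0,1]]';  python3 to.py .5324 .2296 .162 79.2
```

```text
time: 7.0
ee_pos: [0.5323, 0.2296, 0.1613]
tcp_rot: [-180.0, 0.0, 79.1]
wrist_force: [-0.3, 0.4, -0.2]
opening: 0.0111
need [ 0.0003  0.0003 -0.0027] [-0.0002  0.0001 -0.0003] at [0.5323 0.2296 0.1613] [-1.7997e+02  2.0000e-02  7.9140e+01] F [-0.3  0.4 -0.2] M [ 0.03  0.07 -0.01] q6 34.2 t 7.0
```

No contact force yet, and the foot is nominally about 6.5 mm below the mouth, so it appears to be going in. I'll check with a picture before the last part.

```bash
python3 -m pendant '[[0,0,0.008,0,0,0,1]]';  python3 to.py .5324 .2296 .158 79.2
python3 - <<'E'
from workcell import bot
import cv2
im=bot.camera("wrist")[:,:,::-1];cv2.imwrite("pics/a3c.png",cv2.resize(im[130:330,150:390],None,fx=3,fy=3,interpolation=cv2.INTER_CUBIC))
E
python3 to.py .5324 .2296 .158 79.2
```

```text
time: 7.1
ee_pos: [0.5323, 0.2296, 0.1592]
tcp_rot: [-180.0, 0.0, 79.1]
wrist_force: [0.1, -0.6, -1.3]
opening: 0.0108
need [0.0001 0.0003 0.0047] [-0.0002  0.0001 -0.0003] at [0.5323 0.2296 0.1592] [-1.7997e+02  2.0000e-02  7.9150e+01] F [ 0.1 -0.6 -1.3] M [ 0.03  0.08 -0.  ] q6 34.2 t 7.1
need [0.0004 0.0006 0.0031] [-0.0003  0.0002 -0.0003] at [0.5322 0.2295 0.1588] [-1.7995e+02  3.0000e-02  7.9150e+01] F [ 0.5 -0.2 -0.3] M [-0.01  0.03  0.01] q6 34.2 t 7.15
```

View pics/a3c.png

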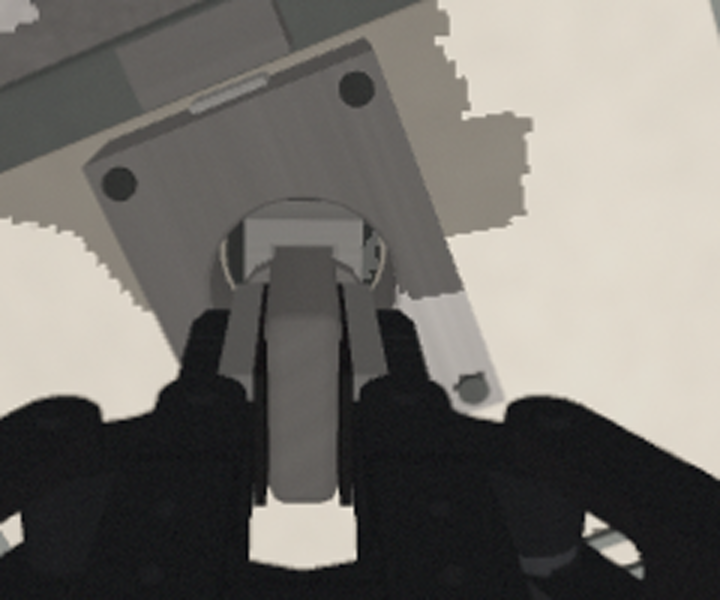

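The paddle sits in the jaws as before (front edge at v≈320, sides 268 to 338) and is centred on the insert, so the shank is entering the hole. Continuing in 1 to 1.5 mm steps.

```bash
python3 -m pendant '[[0,0,0.008,0,0,0,1]]';  python3 to.py .5324 .2296 .154 79.2
```

```text
time: 7.25
ee_pos: [0.5323, 0.2296, 0.1569]
tcp_rot: [-180.0, 0.0, 79.1]
wrist_force: [-0.4, -0.2, -0.9]
opening: 0.0109
need [0.0002 0.0004 0.0116] [-0.0002  0.0001 -0.0003] at [0.5323 0.2296 0.1569] [-1.7997e+02  2.0000e-02  7.9150e+01] F [-0.4 -0.2 -0.9] M [0.01 0.08 0.01] q6 34.2 t 7.25
```

```bash
python3 -m pendant '[[0,0,0.005,0,0,0,1]]';  python3 to.py .5324 .2296 .154 79.2
```

```text
time: 7.35
ee_pos: [0.5323, 0.2296, 0.1554]
tcp_rot: [-180.0, 0.0, 79.1]
wrist_force: [-0.1, -0.1, -0.5]
opening: 0.011
need [0.0002 0.0003 0.0057] [-0.0002  0.0001 -0.0003] at [0.5323 0.2296 0.1554] [-1.7996e+02  3.0000e-02  7.9150e+01] F [-0.1 -0.1 -0.5] M [ 0.01  0.07 -0.07] q6 34.2 t 7.35
```

```bash
python3 -m pendant '[[0,0,0.004,0,0,0,1]]';  python3 to.py .5324 .2296 .154 79.2
```

```text
time: 7.45
ee_pos: [0.5323, 0.2296, 0.1543]
tcp_rot: [-180.0, 0.0, 79.1]
wrist_force: [-0.5, 0.1, -0.7]
opening: 0.0111
need [0.0002 0.0004 0.0012] [-0.0002  0.0001 -0.0003] at [0.5323 0.2296 0.1543] [-1.7996e+02  3.0000e-02  7.9150e+01] F [-0.5  0.1 -0.7] M [0.04 0.06 0.01] q6 34.2 t 7.45
```

```bash
python3 -m pendant '[[0,0,0.004,0,0,0,1]]';  python3 to.py .5324 .2296 .154 79.2
```

```text
time: 7.55
ee_pos: [0.5324, 0.2296, 0.154]
tcp_rot: [180.0, 0.0, 79.1]
wrist_force: [-3.3, -1.0, 10.3]
opening: 0.0112
need [ 0.0001 -0.      0.0001] [ 0.      0.     -0.0003] at [0.5324 0.2296 0.154 ] [179.99   0.    79.15] F [-3.3 -1.  10.3] M [-0.28  0.73  0.09] q6 34.2 t 7.55
```

```bash
python3 -m pendant '[[0,0,0.003,0,0,0,1]]';  python3 to.py .5324 .2296 .154 79.2
```

```text
time: 7.65
ee_pos: [0.5324, 0.2296, 0.1541]
tcp_rot: [180.0, -0.0, 79.1]
wrist_force: [-1.7, -0.5, 5.5]
opening: 0.0111
need [-0.      0.0001  0.0003] [ 0.0002 -0.0001 -0.0003] at [0.5324 0.2296 0.1541] [ 1.7996e+02 -3.0000e-02  7.9150e+01] F [-1.7 -0.5  5.5] M [-0.28  0.67  0.02] q6 34.2 t 7.65
```

Contact at TCP z 0.154, just where home was predicted (the foot on the bottom), at about 10 N. Next a short dwell, then turning clockwise (+z of the tool).

```bash
python3 -m pendant '[[0,0,0.001,0,0,0,1],[0,0,0.001,0,0,0,1],[0,0,0.001,0,0,0.02,1]]' ;  python3 to.py .5324 .2296 .154 -10.3
```

```text
time: 7.95
ee_pos: [0.5323, 0.2298, 0.1541]
tcp_rot: [179.9, -0.1, 75.5]
wrist_force: [-2.1, 3.0, 1.3]
opening: 0.0109
need [-0.0008  0.0006  0.0004] [-1.000e-04 -6.000e-04  4.768e-01] at [0.5323 0.2298 0.1541] [ 1.7994e+02 -8.0000e-02  7.5530e+01] F [-2.1  3.   1.3] M [0.43 0.53 0.04] q6 37.8 t 7.95
```

```bash
python3 -m pendant '[[0,0,0,0,0,0.025,1],[0,0,0,0,0,0.025,1]]' ;  python3 to.py .5324 .2296 .154 -10.3
```

```text
time: 8.15
ee_pos: [0.532, 0.2299, 0.1541]
tcp_rot: [180.0, -0.1, 66.2]
wrist_force: [-0.1, 0.5, 0.0]
opening: 0.0107
need [-0.0005  0.0022  0.0005] [-3.000e-04 -5.000e-04  4.251e-01] at [0.532  0.2299 0.1541] [ 1.7999e+02 -9.0000e-02  6.6220e+01] F [-0.1  0.5  0. ] M [0.06 0.07 0.04] q6 47.1 t 8.15
```

```bash
python3 -m pendant '[[0,0,0,0,0,0.03,1],[0,0,0,0,0,0.03,1],[0,0,0,0,0,0.03,1]]' ;  python3 to.py .5324 .2296 .154 -10.3
```

```text
time: 8.45
ee_pos: [0.5322, 0.2303, 0.1541]
tcp_rot: [-180.0, -0.1, 49.4]
wrist_force: [-0.8, 0.7, 1.9]
opening: 0.0109
need [-0.0016  0.0024  0.0005] [-0.0005 -0.0006  0.3317] at [0.5322 0.2303 0.1541] [-1.7998e+02 -1.3000e-01  4.9400e+01] F [-0.8  0.7  1.9] M [0.02 0.15 0.08] q6 64.0 t 8.45
```

```bash
python3 -m pendant '[[0,0,0,0,0,0.03,1],[0,0,0,0,0,0.03,1],[0,0,0,0,0,0.03,1]]' ;  python3 to.py .5324 .2296 .154 -10.3
```

```text
time: 8.75
ee_pos: [0.5325, 0.2306, 0.1541]
tcp_rot: [-179.9, -0.2, 32.5]
wrist_force: [-0.6, 0.4, 0.4]
opening: 0.0109
need [-0.0024  0.0031  0.0004] [-0.0006 -0.0008  0.238 ] at [0.5325 0.2306 0.1541] [-1.7994e+02 -1.7000e-01  3.2540e+01] F [-0.6  0.4  0.4] M [-0.    0.1   0.08] q6 80.8 t 8.75
```

```bash
python3 -m pendant '[[0,0,0,0,0,0.03,1],[0,0,0,0,0,0.03,1],[0,0,0,0,0,0.03,1]]' ;  python3 to.py .5324 .2296 .154 -10.3
```

```text
time: 9.05
ee_pos: [0.5329, 0.2307, 0.1541]
tcp_rot: [-179.9, -0.2, 15.7]
wrist_force: [-1.3, -0.1, 0.9]
opening: 0.0112
need [-0.003   0.0038  0.0005] [-0.0008 -0.0009  0.1442] at [0.5329 0.2307 0.1541] [-179.9    -0.19   15.66] F [-1.3 -0.1  0.9] M [-0.07  0.13  0.14] q6 97.7 t 9.05
```

```bash
python3 -m pendant '[[0,0,0,0,0,0.025,1],[0,0,0,0,0,0.025,1],[0,0,0,0,0,0.02,1]]' ;  python3 to.py .5324 .2296 .154 -10.3
```

```text
time: 9.35
ee_pos: [0.5332, 0.2308, 0.1541]
tcp_rot: [-179.9, -0.2, 2.5]
wrist_force: [-1.5, -0.1, 1.1]
opening: 0.0109
need [-0.0032  0.0046  0.0005] [-0.0009 -0.001   0.071 ] at [0.5332 0.2308 0.1541] [-179.86   -0.19    2.47] F [-1.5 -0.1  1.1] M [-0.06  0.19  0.15] q6 110.9 t 9.35
```

```bash
python3 -m pendant '[[0,0,0,0,0,0.02,1],[0,0,0,0,0,0.02,1]]' ;  python3 to.py .5324 .2296 .154 -10.3
```

```text
time: 9.55
ee_pos: [0.5333, 0.2308, 0.1541]
tcp_rot: [-179.8, -0.2, -5.0]
wrist_force: [-0.8, -0.1, 0.8]
opening: 0.0113
need [-0.0033  0.005   0.0005] [-0.0009 -0.001   0.0294] at [0.5333 0.2308 0.1541] [-179.84   -0.19   -5.02] F [-0.8 -0.1  0.8] M [-0.12  0.16  0.08] q6 118.4 t 9.55
```

```bash
python3 -m pendant '[[0,0,0,0,0,0.01,1],[0,0,0,0,0,0.008,1]]' ;  python3 to.py .5324 .2296 .154 -10.3
```

```text
time: 9.75
ee_pos: [0.5335, 0.2308, 0.1542]
tcp_rot: [-179.8, -0.2, -8.5]
wrist_force: [-1.5, -0.6, 1.4]
opening: 0.011
need [-0.0035  0.0052  0.0006] [-0.001  -0.0011  0.0102] at [0.5335 0.2308 0.1542] [-179.83   -0.2    -8.47] F [-1.5 -0.6  1.4] M [-0.1   0.21  0.09] q6 121.8 t 9.75
```

```bash
python3 -m pendant '[[0,0,0,0,0,0.008,1]]' ;  python3 to.py .5324 .2296 .154 -10.3
```

```text
time: 9.85
ee_pos: [0.5335, 0.2308, 0.1541]
tcp_rot: [-179.8, -0.2, -10.0]
wrist_force: [-1.8, -0.6, 1.4]
opening: 0.0114
need [-0.0034  0.0054  0.0005] [-0.001  -0.0011  0.0018] at [0.5335 0.2308 0.1541] [-179.83   -0.2    -9.98] F [-1.8 -0.6  1.4] M [-0.16  0.22  0.1 ] q6 123.4 t 9.85
```

Past the nominal angle I still expect about 5° of play, so I continue in about 1° steps and watch the twist.

```bash
python3 -m pendant '[[0,0,0,0,0,0.006,1]]' ;  python3 to.py .5324 .2296 .154 -10.3
```

```text
time: 9.95
ee_pos: [0.5335, 0.2308, 0.1541]
tcp_rot: [-179.8, -0.2, -11.1]
wrist_force: [-2.0, -0.6, 1.3]
opening: 0.0111
need [-0.0034  0.0054  0.0005] [-0.001  -0.0011 -0.0047] at [0.5335 0.2308 0.1541] [-179.83   -0.2   -11.14] F [-2.  -0.6  1.3] M [-0.11  0.22  0.09] q6 124.5 t 9.95
```

```bash
python3 -m pendant '[[0,0,0,0,0,0.006,1]]' ;  python3 to.py .5324 .2296 .154 -10.3
```

```text
time: 10.05
ee_pos: [0.5335, 0.2307, 0.1541]
tcp_rot: [-179.8, -0.2, -12.3]
wrist_force: [-0.6, -0.9, 2.0]
opening: 0.0109
need [-0.0034  0.0054  0.0004] [-0.001  -0.0011 -0.0111] at [0.5335 0.2307 0.1541] [-179.83   -0.19  -12.3 ] F [-0.6 -0.9  2. ] M [-0.13  0.23  0.1 ] q6 125.7 t 10.05
```

```bash
python3 -m pendant '[[0,0,0,0,0,0.006,1]]' ;  python3 to.py .5324 .2296 .154 -10.3
```

```text
time: 10.15
ee_pos: [0.5335, 0.2307, 0.1541]
tcp_rot: [-179.8, -0.2, -13.5]
wrist_force: [-1.3, -1.3, 1.6]
opening: 0.011
need [-0.0034  0.0055  0.0005] [-0.001  -0.0011 -0.0175] at [0.5335 0.2307 0.1541] [-179.82   -0.19  -13.46] F [-1.3 -1.3  1.6] M [-0.12  0.1   0.1 ] q6 126.8 t 10.15
```

```bash
python3 -m pendant '[[0,0,0,0,0,0.006,1]]' ;  python3 to.py .5324 .2296 .154 -10.3
```

```text
time: 10.25
ee_pos: [0.5336, 0.2308, 0.1541]
tcp_rot: [-179.8, -0.2, -14.6]
wrist_force: [-0.7, 0.2, 0.1]
opening: 0.0108
need [-0.0034  0.0056  0.0004] [-0.001  -0.0011 -0.024 ] at [0.5336 0.2308 0.1541] [-179.82   -0.19  -14.62] F [-0.7  0.2  0.1] M [-0.12  0.17  0.1 ] q6 128.0 t 10.25
```

```bash
python3 -m pendant '[[0,0,0,0,0,0.005,1]]' ;  python3 to.py .5324 .2296 .154 -10.3
```

```text
time: 10.35
ee_pos: [0.5336, 0.2307, 0.1541]
tcp_rot: [-179.8, -0.2, -15.6]
wrist_force: [-0.8, -0.7, 0.7]
opening: 0.0109
need [-0.0034  0.0056  0.0004] [-0.001  -0.0011 -0.0295] at [0.5336 0.2307 0.1541] [-179.81   -0.19  -15.61] F [-0.8 -0.7  0.7] M [-0.15  0.15  0.07] q6 129.0 t 10.35
```

```bash
python3 -m pendant '[[0,0,0,0,0,0.005,1]]' ;  python3 to.py .5324 .2296 .154 -10.3
```

```text
time: 10.45
ee_pos: [0.5336, 0.2307, 0.1541]
tcp_rot: [-179.8, -0.2, -16.6]
wrist_force: [-0.8, 0.0, 1.1]
opening: 0.011
need [-0.0034  0.0057  0.0005] [-0.001  -0.0011 -0.0349] at [0.5336 0.2307 0.1541] [-179.81   -0.2   -16.59] F [-0.8  0.   1.1] M [-0.14  0.21  0.05] q6 130.0 t 10.45
```

```bash
python3 -m pendant '[[0,0,0,0,0,0.005,1]]' ;  python3 to.py .5324 .2296 .154 -10.3
```

```text
time: 10.55
ee_pos: [0.5336, 0.2307, 0.1541]
tcp_rot: [-179.8, -0.2, -17.6]
wrist_force: [-0.0, -0.2, 1.2]
opening: 0.0108
need [-0.0033  0.0057  0.0004] [-0.001  -0.0011 -0.0404] at [0.5336 0.2307 0.1541] [-179.81   -0.19  -17.57] F [-0.  -0.2  1.2] M [-0.14  0.2   0.17] q6 130.9 t 10.55
```

```bash
python3 -m pendant '[[0,0,0,0,0,0.005,1]]' ;  python3 to.py .5324 .2296 .154 -10.3
python3 - <<'E'
from workcell import bot
import cv2
im=bot.camera("wrist")[:,:,::-1];cv2.imwrite("pics/a4c.png",cv2.resize(im[130:330,130:410],None,fx=2.8,fy=2.8,interpolation=cv2.INTER_CUBIC))
E
python3 to.py .5324 .2296 .158 79.2
```

```text
time: 10.65
ee_pos: [0.5336, 0.2307, 0.1541]
tcp_rot: [-179.8, -0.2, -18.5]
wrist_force: [-1.0, -0.7, 1.4]
opening: 0.0112
need [-0.0033  0.0058  0.0004] [-0.001  -0.0011 -0.0458] at [0.5336 0.2307 0.1541] [-179.8    -0.19  -18.55] F [-1.  -0.7  1.4] M [-0.09  0.14  0.2 ] q6 131.9 t 10.65
need [-0.0033  0.0058 -0.0156] [ 1.000e-04 -1.700e-03 -5.433e-01] at [0.5337 0.2307 0.1541] [-179.8    -0.19  -18.6 ] F [-0.1 -1.5  1.7] M [-0.08  0.12  0.14] q6 132.0 t 10.7
```

View pics/a4c.png

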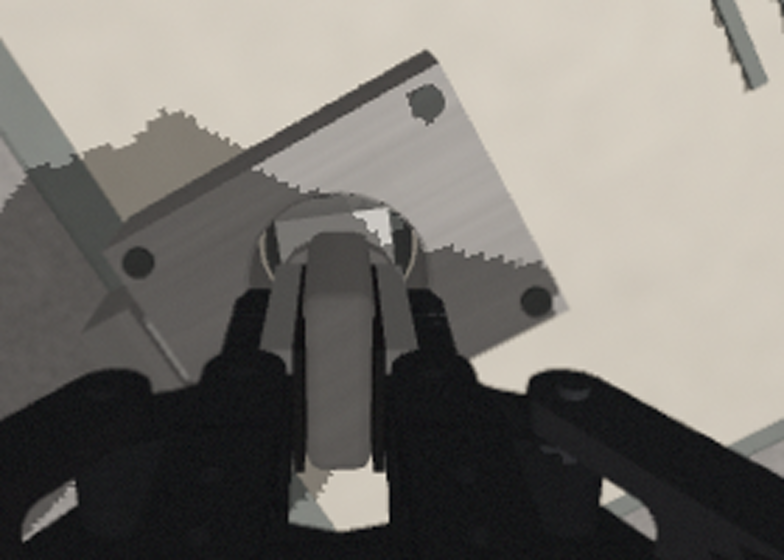

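The insert's front edge runs from (278,221) to (388,208), tilted 6.7° from the tool. That puts the insert at about -11.9°, against the expected stop of about -10.3°. The twist has risen from 0.10 to about 0.2 N m, so it's at the stop. One very small step to confirm.

```bash
python3 -m pendant '[[0,0,0,0,0,0.002,1]]' ;  python3 to.py .5324 .2296 .154 -10.3; python3 -m pendant '[[0,0,0,0,0,0.001,1]]' ;  python3 to.py .5324 .2296 .154 -10.3
```

```text
time: 10.8
ee_pos: [0.5337, 0.2307, 0.1541]
tcp_rot: [-179.8, -0.2, -19.0]
wrist_force: [-0.2, -0.8, 1.3]
opening: 0.0112
need [-0.0033  0.0059  0.0004] [-0.001  -0.0011 -0.0482] at [0.5337 0.2307 0.1541] [-179.8    -0.19  -18.98] F [-0.2 -0.8  1.3] M [-0.09  0.11  0.24] q6 132.3 t 10.8
time: 10.9
ee_pos: [0.5336, 0.2307, 0.1541]
tcp_rot: [-179.8, -0.2, -19.2]
wrist_force: [-0.2, -0.6, 1.6]
opening: 0.0104
need [-0.0032  0.0059  0.0004] [-0.001  -0.0011 -0.0493] at [0.5336 0.2307 0.1541] [-179.8    -0.19  -19.17] F [-0.2 -0.6  1.6] M [-0.09  0.14  0.17] q6 132.5 t 10.9
```

The stop is confirmed: the twist reached about 0.24 N m. I'll relieve it slightly within the play, release, and lift straight up.

```bash
python3 -m pendant '[[0,0,0,0,0,-0.004,1],[0,0,0,0,0,-0.004,1],[0,0,0,0,0,0,0.8],[0,0,0,0,0,0,0.6],[0,0,0,0,0,0,0.4],[0,0,0,0,0,0,0.4]]' ;  python3 to.py .5324 .2296 .154 -10.3
```

```text
time: 11.5
ee_pos: [0.5338, 0.2308, 0.1538]
tcp_rot: [-179.8, -0.2, -17.6]
wrist_force: [0.7, -0.3, 0.3]
opening: 0.0512
need [-0.0038  0.0064 -0.0009] [-0.0011 -0.0011 -0.0407] at [0.5338 0.2308 0.1538] [-179.8    -0.19  -17.62] F [ 0.7 -0.3  0.3] M [-0.03 -0.01 -0.03] q6 131.0 t 11.5
```

```bash
python3 -m pendant '[[0,0,-0.08,0,0,0,0.4],[0,0,-0.12,0,0,0,0.4],[0,0,-0.12,0,0,0,0.2],[0,0.1,-0.05,0,0,0,0],[0,0.1,0,0,0,0,0],[0,0,0,0,0,0,0]]'
python3 - <<'E'
from workcell import bot
import cv2,pickle
bot.camera("wrist")
c=bot.calibration("wrist");print(bot.get_obs()["ee_pos"]);im=bot.camera("wrist")[:,:,::-1];cv2.imwrite("pics/f1.png",cv2.resize(im[40:240,120:400],None,fx=2.8,fy=2.8,interpolation=cv2.INTER_CUBIC))
pickle.dump(c,open("f1.pkl","wb"))
im=bot.camera("scene")[:,:,::-1];cv2.imwrite("pics/f1s.png",im)
E
```

```text
time: 12.1
ee_pos: [0.5176, 0.1821, 0.2487]
tcp_rot: [-179.9, -0.1, -17.6]
wrist_force: [0.4, 0.0, -0.5]
opening: 0.0852
[0.51789044 0.18304485 0.24855378]
```

View pics/f1.png

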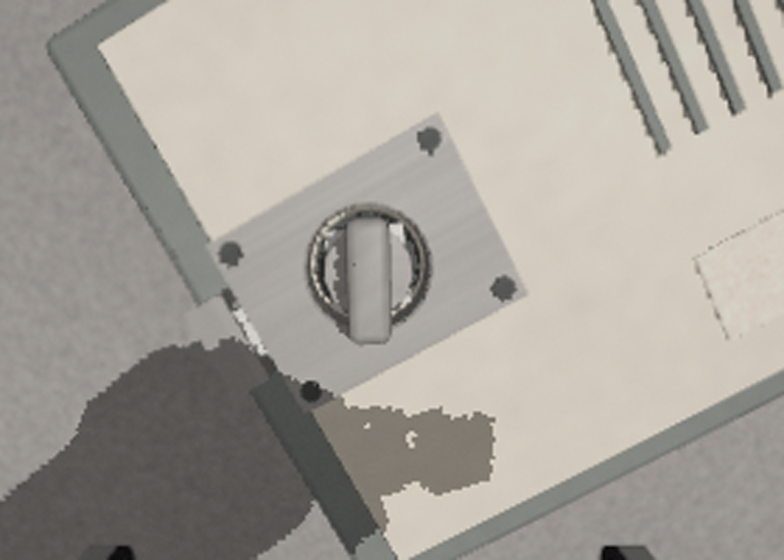

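View pics/f1s.png

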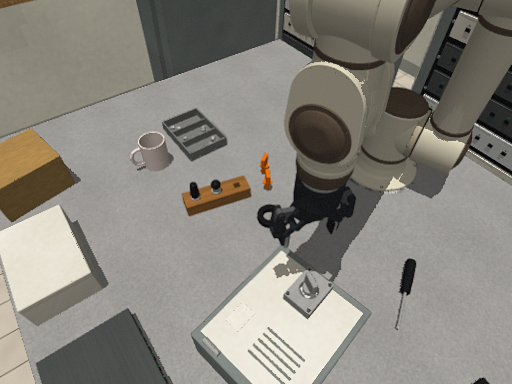

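The key stands upright and centred in the lock, top face at crop (368,280). The drivers, mug and screwdriver look unmoved in the scene view. I'll zoom on the bolt at crop (245,330).

Run:
```python
from workcell import bot
from h import *
import cv2
im=bot.camera("wrist")[:,:,::-1];a=cv2.resize(im[110:200,170:250],None,fx=6,fy=6,interpolation=cv2.INTER_CUBIC)
b=cv2.resize(cv2.imread("pics/lock1.png")[40:110,180:260],None,fx=4,fy=4,interpolation=cv2.INTER_CUBIC)
h=np.zeros((540,800,3),np.uint8);h[:,:480]=a;h[:280,480:]=b;cv2.imwrite("pics/f2.png",h)
# key top position, two heights and insert axis
c=bot.calibration("wrist");f=lambda x,y,z:onz(c,120+(x+.5)/2.8-.5,40+(y+.5)/2.8-.5,z).round(4)
print(f(368.5,281,.183),f(369,264,.138))
```

```text
[0.5329 0.2317 0.183 ] [0.5335 0.2327 0.138 ]
```

View pics/f2.png

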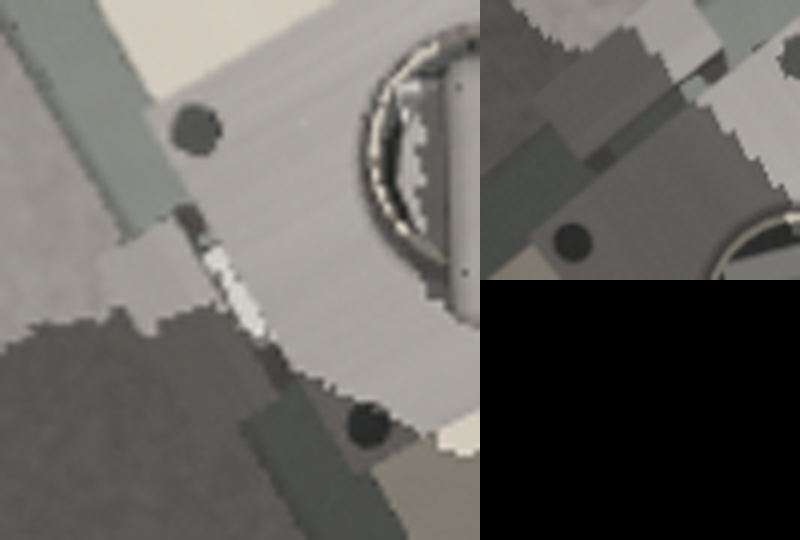

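The bright bolt now bridges the gap between case and keeper at (235,290). Before, the frame showed through there (right inset). Handing in.

```bash
python3 -c "
from workcell import bot
o=bot.get_obs();print(o['time'],o['wrist_force'].round(1))
print(bot.job_done())"
```

```text
12.3 [ 0.   1.  -0.6]
the job is handed in; nothing more can be done
None
```

The enclosure is locked. I took the steel key from the rack's end hole, lowered it into the socket, turned it clockwise to the stop, and left it standing in the lock. I handed the job in at 12.3 s; no verdict is given.

- **Insertion:** the key bottomed at the predicted height (TCP z 0.154 m). The highest wrist force I read was about 10 N.
- **Turn:** I turned the tool about 98°, including roughly 5° of play between key and socket. The twist stayed near 0.1 N m, then rose to about 0.24 N m at the stop, just under the 0.25 N m limit. The insert measured about -12° against an expected -10°, which agrees within my picture error.
- **Final pictures:** the key stands upright. Its top is within about 1.5 mm of the socket axis, and its foot was not directly visible. The bolt bridges the gap to the keeper, but I could not measure its exact throw. The drivers, mug and screwdriver look unmoved. I did not check the tape, because the gripper stood in front of it in the last scene view.
- **Not what I commanded:** the tool drifted about 10 mm once, above the key before the grasp; I corrected it before closing the jaws. It also shifted about 1.7 mm sideways while turning, with forces of only 1 to 3 N.

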